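# Load the drilling jig and turn its template over

### The job

Get the drilling jig ready with the fingertips alone, there is nothing to grip: push the wooden strip along its channel until its end is home against the end stop, sliding it without lifting or tipping it. Then push the hinged metal template up from below its flared tab and right over its spine, away from the robot, and press it down until it lies flat over the strip. Leave the strip home and the things lying beside the jig where they are.

Things in the scene. Friction and masses are not known exactly. Their poses are not given: they have to be found in the camera images.
- jig: Wooden drilling jig fixed to the bench. Origin on the bench under the middle of its spine; x points away from the robot, y along the spine to the left, z up. Plywood base 20 mm thick, x -58 to +76, y -92 to +68 mm. The strip's channel lies beyond the spine, the metal template hinges on the spine. On the near side a rest (x -54 to -38, top z 41 mm) carries the open template; nearer, free space.
- channel_stop (a point): Foot of the end stop's face, in the middle of the channel's floor (jig x 40, y -75, z 20 mm). The channel runs from here along the jig's +y, open at the left, x 17 to 63 mm, lined with slick white plastic, between the spine block (top z 37 mm) and the far fence (x 63 to 76, top z 36 mm), whose left ends are at y +67. The stop is 44 mm wide, top z 38 mm.
- spine (a point): Middle of the template's hinge line, 43 mm above the jig's origin; the line runs along the jig's y. The template is an aluminium plate, 110 g, 4 mm thick, 120 mm along the spine, reaching from 10 to 90 mm from the hinge line, with three 9 mm guide holes 40 mm from that line.
- template (a joint): Angle of the template about the spine. 0: open, flat on the near side, underside 41 mm above the bench; 1.57: upright; 3.14 (its stop): turned over, flat, 2 mm above the strip, top 45 mm above the bench. Stiff hinge: it stays at whatever angle it is left; about 0.15 N m turns it. Starts at 0 to 0.35.
- tab_edge (a point): Middle of the free edge of the template's finger tab, a lip 60 mm wide, 3 mm thick, midway along the plate's free edge. At angle 0 it slopes up at 45 degrees to this edge, 108 mm from the hinge line towards the robot and 62 mm above the bench: fingertips can go under it from the robot's side. Turned over, it slopes down beyond the jig to 24 mm above the bench. z is normal to the plate.
- offcut: The strip: softwood, 40 x 150 x 19 mm, about 55 g, loose in the channel, underside 20 and top 39 mm above the bench. Origin at the centre of its underside, y along its length. Starts 25 to 50 mm short of the end stop, its left end sticking out of the channel. Home, its origin is at jig x 40, y 0 mm, and its left end at jig y +75, 7 mm past the base.
- tape_measure: Bystander: yellow tape measure, 36 x 98 x 64 mm, to the right of the jig. Origin at the centre of its underside.
- electrical_tape: Bystander: roll of black tape, 60 mm across, 18 mm high, to the right of the jig. Origin at the centre of its underside.
- pencil: Bystander: red pencil, 162 mm long along its y, 13 mm high, on the near right of the jig. Origin at the centre of its underside.

How it is judged:
On the way, in this order (a step that is already met when the one before it is completed fails the run):
1. the strip is home against the end stop, with the template still open (y of offcut in the frame of jig below 0.004 m and value of joint template below 1.2 rad), for 0.2 s.
2. the template is turned over and flat (value of joint template above 3.06 rad), for 0.2 s.
At the end, for the whole second after the job is handed in: The template is turned over to within 0.08 rad of its stop (flat), and the strip lies at rest in its channel, within 4 mm of the end stop (value of joint template above 3.06 rad and y of offcut in the frame of jig between -0.004 and 0.004 m and z of offcut in the frame of jig below 0.024 m and angle between the y axis of offcut and the y axis of jig, either way round below 0.08 rad and linear speed of offcut below 0.02 m/s); the robot touches nothing.
It fails at once if the strip was lifted more than 10 mm off its channel floor, or tipped (height (world z) of offcut above 0.03 m or angle between offcut's own z axis and vertical above 0.15 rad).
It fails at once if the template was turned over before the strip was home (value of joint template above 1.57 rad and y of offcut in the frame of jig above 0.008 m).
It fails at once if a thing lying beside the jig was moved more than 30 mm (distance of any of tape_measure, electrical_tape, pencil from where it was at the start of the episode above 0.03 m).
It also fails if it takes over 51 s, if anything falls off the work surface, if the arm or the gripper's body presses on something with over 40 N, if the wrist force passes 120 N, or if a joint passes its speed limit or range.

### The arm

A 6-joint arm with a two-finger parallel gripper is mounted at the origin on a cart in front of the work surface, level with it; the furniture and walls round the work are solid. World frame = base frame: x ahead of the robot, y to its left, z up, the work surface at z = 0. Lengths are in m, angles in rad, forces in N, time in s.
With the tool pointing down it reaches from about 0.325 to 0.875 m from the base axis. Payload 4.4 kg.
Tool frame: the origin (TCP) lies at the very end of the fingers, on their centre line; the grasp point (between the pads) lies r.grip_depth behind it (r.grip_depth is the distance from the TCP to the grasp point, in m); z points along the fingers, y is the line along which they close (so a half turn about z gives the same grasp; the last joint's range is limited). The gripper opens to 85 mm and grips with 20 to 120 N. Pads are 22 mm wide; open, the fingers measure 114 mm over their backs; the gripper's body (76 mm by 85 mm) begins 54 mm behind the grasp point. The pads swing forward as they close: fully open they stand 13 mm farther back than shut.
Start: joints at [-1.337, 0.207, 1.542, -0, 1.393, -0.15], TCP at [0.215, -0.533, 0.231] pointing down, gripper open.
Joint ranges: [-2.73, 2.73], [-0.86, 2.22], [0.23, 2.46], [-1.11, 4.25], [0.08, 2.63], [-2.82, 2.82]. Speed limits (rad/s): [2.79, 2.79, 3.14, 3.14, 3.14, 3.14].

### API

Orientations are given as a unit quaternion [w, x, y, z].
In Python, from cell import r, optics gives the robot as it stands.
- The arm moves only by the tool servo_tool, never from a script. Its argument "increments" is one flat list of numbers, 4 for each row, row after row: the shift along the world's x, y, z in units of 250 mm (1.0 is 250 mm), then the turn about the world's z in units of 30 degrees (1.0 is 30 degrees). In form: [dx, dy, dz, yaw, dx, dy, dz, yaw, ...]. A call has exactly 5 rows; each row is the pose to reach, as a shift and turn from the pose commanded when the call began; what a row does not reach only later rows make up. A row lasts 1/10 s, in which the tool goes at most 50 mm and 8.59 degrees, less where a joint would pass 70% of its speed; a pose out of reach is approached as far as the arm can. A call with a number of a shift or a turn outside -1 to 1 is refused whole. A call with a gripper value outside its range is refused whole. "jaw" is the gripper's target within -1 to 1 (fully open at 1, half-way at 0, shut at -1), set as the call begins (left out, the last holds). The fingers move at their own pace and stop on an object; "force" is the grip in N (left out, the last holds). Time passes only in rows, so rows that repeat a pose let the fingers close, or fill a call up. It gives the time, the measured TCP pose, the force, the opening and the grip force at its end, in the units of the state.
- r.get_state(): the state, without advancing time (a new reading comes with each control period).
- optics.get_image(name): name is "scene" or "side" or "wrist"; returns a dict with "pixels" (400x640x3 uint8, red, green, blue), "intrinsics" (3x3 intrinsics, pixels), "rvec" (rotation vector, rad) and "tvec" (3), from world to camera coordinates, as OpenCV has them. Camera axes: x right, y down, z forward; pixel columns grow to the right and rows downward; lengths in m; the calibration is good to about 2 mm. A picture is of the moment at which its call begins. There is no depth.
- r.job_done(): hands the job in; it is judged then, once.
The state is a dict: "time_s": time; "qpos": joint angles; "qvel": joint speeds; "joint_torque": joint torques, N m; "tool_pos": TCP position; "tool_rot": TCP orientation; "ft_force": force on the tool from outside, world axes, zero at the start; "moment": the same for the moment, N m; "grip_width": finger opening in m; "grasp_force": force on a finger pad.
Only numpy, scipy, OpenCV 4.12 (cv2) and the standard library are available. Lean on these libraries where they do the work, as an engineer would, in place of code of your own. Each camera call takes 0.05 s, during which the arm holds its last target. There are 200 camera calls.

## Working session

There is one attempt and no reset: what is moved stays moved. The work goes in short steps, Python scripts to look and compute and a tool call to move; the robot and the scene stay as the last step left them, time stands still between calls to the robot, and variables do not carry over. Pictures are saved under pics/ and viewed, at most 10 in all, crops included, and the job is handed in when it is done.

Besides the shell and the picture viewer there is one more tool, called after "Request:" as name(argument=value, ...), one argument or row to a line, values as JSON. servo_tool: Moves the arm, as the interface text tells. Its arguments: {"type":"object","properties":{"increments":{"type":"array","items":{"type":"number","minimum":-1,"maximum":1}},"jaw":{"type":"number"},"force":{"type":"number"}},"required":["increments"]}

```bash
mkdir -p pics; ls; cat > h.py <<'E'
import numpy as np, cv2, pickle
def snap(tag):
    from cell import r, optics
    for n in ("scene","side","wrist"):
        d=optics.get_image(n); pickle.dump(d,open(f"{tag}_{n}.pkl","wb"))
        cv2.imwrite(f"pics/{tag}_{n}.png",np.asarray(d["pixels"])[:,:,::-1])
def load(tag,n): return pickle.load(open(f"{tag}_{n}.pkl","rb"))
def ray(d,uv):
    R,_=cv2.Rodrigues(np.array(d["rvec"],float)); t=np.array(d["tvec"],float).ravel()
    v=R.T@np.linalg.inv(np.array(d["intrinsics"]))@np.array([uv[0],uv[1],1.]); return -R.T@t, v/np.linalg.norm(v)
def onz(d,uv,z):
    c,v=ray(d,uv); return c+v*(z-c[2])/v[2]
def proj(d,p):
    return cv2.projectPoints(np.array(p,float).reshape(-1,1,3),np.array(d["rvec"],float),np.array(d["tvec"],float),np.array(d["intrinsics"],float),None)[0].reshape(-1,2)
E
python3 - <<'E'
from h import *
snap("a")
from cell import r
print(r.get_state(), r.grip_depth)
E
```

```text
pics
{'time_s': 0.15, 'qpos': array([-1.33751074e+00,  2.07258877e-01,  1.54263898e+00,  6.83908206e-06,
        1.39349803e+00, -1.50518656e-01]), 'qvel': array([-3.29401513e-05, -3.34525929e-03, -5.92328711e-03, -5.03330560e-04,
        1.87058842e-03, -1.44219256e-03]), 'joint_torque': array([-1.68345205e-04, -3.83511508e+01, -2.92037433e+01, -2.21120472e-04,
        6.67519795e-03,  1.78037612e-05]), 'tool_pos': array([ 0.21515256, -0.5325931 ,  0.23036659]), 'tool_rot': array([-9.00985235e-04,  9.81642943e-01,  1.90725772e-01, -3.39389181e-05]), 'ft_force': array([0.20020365, 0.20000416, 0.18055676]), 'moment': array([-0.03883023,  0.05152505,  0.00734266]), 'grasp_force': 0.0, 'grip_width': 0.08547527838363389} 0.0187
```

View pics/a_scene.png

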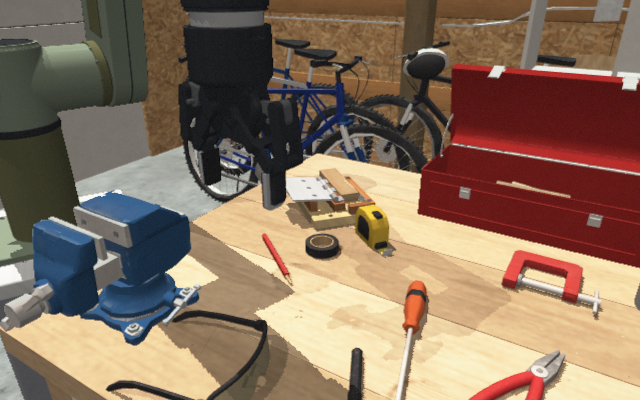

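View pics/a_side.png

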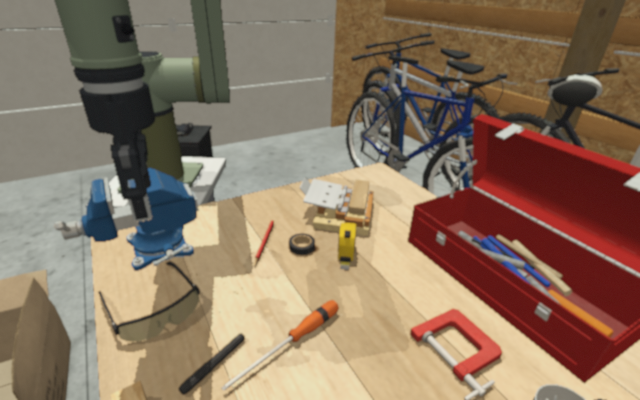

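The jig is small here: around (325,200) in scene and (340,205) in side. The tape measure is at (373,228), the black tape at (322,245) and the pencil at (276,255). I'll enlarge the crops and get rough positions.

```bash
python3 - <<'E'
from h import *
s=load("a","scene");d=load("a","side")
for n,p in dict(baseRcorner=(338,232),offc=(340,180),tape=(322,250),penc=(276,255),spine=(320,195)).items(): print(n,onz(s,p,0.02).round(3))
for n,p in dict(offc=(358,195),tape=(301,247),penc=(265,240)).items(): print(n,onz(d,p,0.02).round(3))
A=cv2.resize(cv2.imread("pics/a_scene.png")[150:260,260:400],None,fx=5.6,fy=5.6,interpolation=2)[:,:784]
cv2.imwrite("pics/c1.png",A[:600])
print(ray(s,(320,200)),ray(d,(320,200)),ray(load("a","wrist"),(320,200)))
E
```

```text
baseRcorner [ 0.469 -0.299  0.02 ]
offc [ 0.6   -0.087  0.02 ]
tape [ 0.413 -0.341  0.02 ]
penc [ 0.337 -0.318  0.02 ]
spine [ 0.519 -0.138  0.02 ]
offc [ 0.571 -0.103  0.02 ]
tape [ 0.428 -0.337  0.02 ]
penc [ 0.347 -0.316  0.02 ]
(array([ 0.08051309, -0.94489968,  0.43673278]), array([ 0.43304858,  0.79592531, -0.42305062])) (array([ 0.45813265, -0.97328866,  0.5167282 ]), array([ 0.01027947,  0.86031243, -0.50966347])) (array([ 0.27836447, -0.50794655,  0.37310929]), array([-0.2466459 , -0.09006571, -0.96491138]))
```

View pics/c1.png

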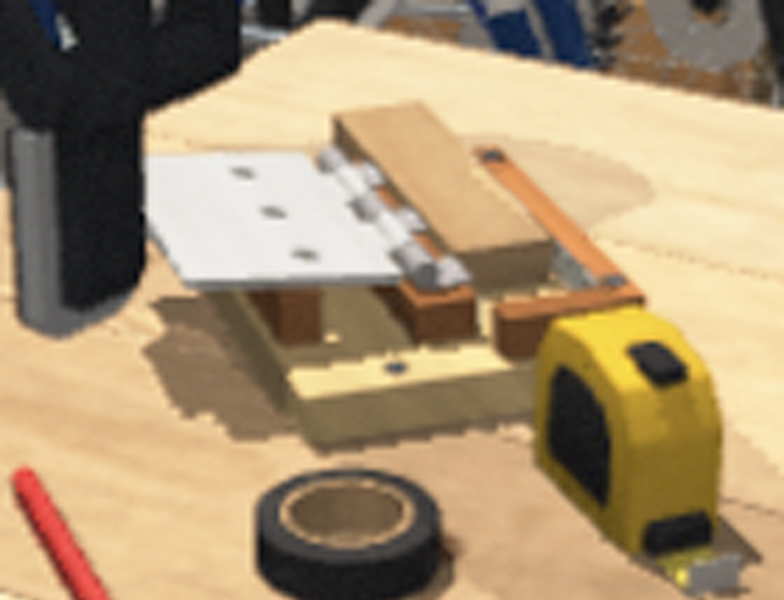

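Request:
servo_tool(
  increments=[0.08,0.12,0.08,0,0.18,0.28,0.14,0,0.28,0.44,0.2,0,0.38,0.6,0.26,0,0.48,0.76,0.32,0],
  jaw=-1,
)

```text
time_s: 0.65
tool_pos: [0.3358, -0.3413, 0.3115]
tool_rot: [-0.0, 0.982, 0.19, 0.0]
ft_force: [0.5, -0.5, -1.3]
grip_width: 0.0122
grasp_force: 0.0
```

Request:
servo_tool(
  increments=[0.1,0.16,0.04,0,0.2,0.32,0.08,0,0.3,0.48,0.12,0,0.4,0.64,0.16,0,0.48,0.76,0.16,0],
)

```text
time_s: 1.15
tool_pos: [0.4567, -0.151, 0.353]
tool_rot: [0.001, 0.981, 0.192, 0.001]
ft_force: [0.8, -1.1, 0.1]
grip_width: 0.0002
grasp_force: 0.0
```

```bash
python3 - <<'E'
from h import *
from cell import r
snap("b"); s=r.get_state(); print(s["time_s"],s["tool_pos"],s["tool_rot"],s["grip_width"])
E
```

```text
1.3 [ 0.45585901 -0.15135675  0.35104899] [-9.97526306e-05  9.81217350e-01  1.92905276e-01 -2.37311734e-04] -9.940274876454214e-06
```

View pics/b_wrist.png

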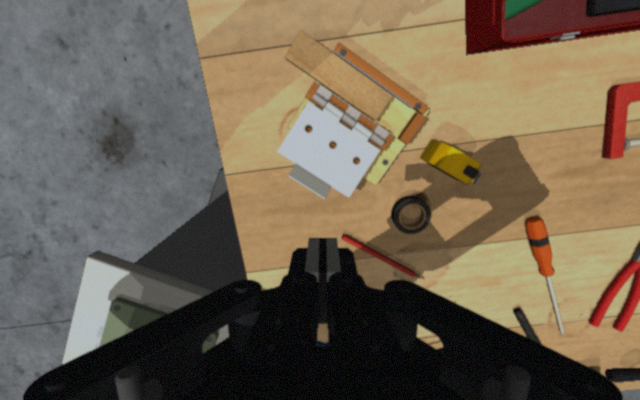

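The wrist view shows the jig around (350,120). The strip runs from (305,50) to (390,105) and the plate is at (335,150) with its tab at (310,182). I'll zoom in to read the corners.

```bash
python3 - <<'E'
import cv2
A=cv2.imread("pics/b_wrist.png")[20:210,260:440]
A=cv2.resize(A[:,:],None,fx=4,fy=3.1578947,interpolation=2)
A=cv2.resize(cv2.imread("pics/b_wrist.png")[22:208,270:442],None,fx=3.2,fy=3.2,interpolation=2)
print(A.shape)
cv2.imwrite("pics/c2.png",A)
E
```

```text
(595, 550, 3)
```

View pics/c2.png

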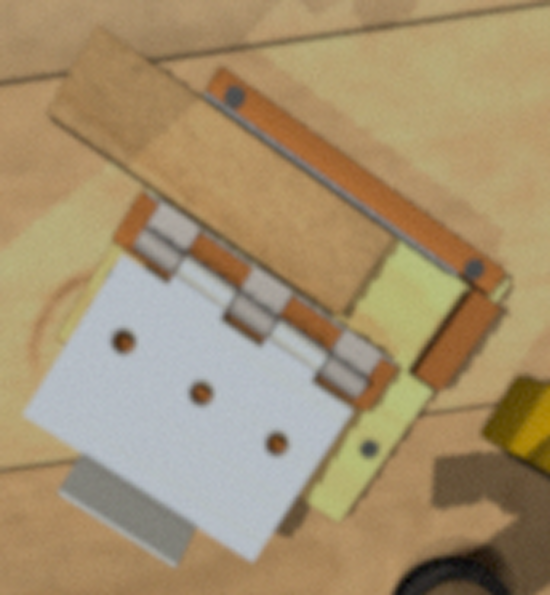

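```bash
cat > m.py <<'E'
from h import *
from scipy.optimize import least_squares
d=load("b","wrist"); P=lambda x,y:(x/3.2+270-.34,y/3.2+22-.34)
obs=[((222,68),(76,67,36)),((205,92),(63,67,36)),((470,292),(62,-75,38)),((413,372),(18,-75,38)),((338,520),(-58,-92,20)),((512,282),(76,-92,20))]
W=[onz(d,P(*u),j[2]/1000) for u,j in obs]; J=np.array([j for _,j in obs])/1000
def T(p,j): c,s=np.cos(p[2]),np.sin(p[2]); return np.c_[p[0]+c*j[:,0]-s*j[:,1],p[1]+s*j[:,0]+c*j[:,1]]
W=np.array(W)
f=least_squares(lambda p:(T(p,J)-W[:,:2]).ravel(),[.55,-.15,0.])
p=f.x; print("jig",p.round(4),np.degrees(p[2])); print((f.fun.reshape(-1,2)*1000).round(1))
def inv(w): c,s=np.cos(p[2]),np.sin(p[2]); e=np.atleast_2d(w)[:,:2]-p[:2]; return np.c_[c*e[:,0]+s*e[:,1],-s*e[:,0]+c*e[:,1]]
if __name__=="__main__":
  for n,u,z in [("strip FL",(103,27),39),("NL",(50,113),39),("NR",(343,318),39),("FR",(398,240),39),("holeM",(201,393),45),("plate L",(24,412),45),("plate R",(253,560),45),("tab edge L",(60,490),62),("tab R",(178,567),62)]:
    w=onz(d,P(*u),z/1000); print(n,w.round(3),(inv(w)*1000).round(1))
  for n,u in [("pencil a",(345,237)),("pencil b",(416,275)),("tape",(411,213)),("meas",(450,160)),("tmA",(423,160)),("tableedge",(205,60)),("tedge2",(240,240))]:
    w=onz(d,u,.01); print(n,w.round(3),(inv(w)*1000).round(0))
E
python3 m.py
```

```text
jig [ 0.5264 -0.1602 -0.1905] -10.916677174997034
[[ 1.8  1.5]
 [ 0.1  1. ]
 [ 2.2 -1. ]
 [-0.9 -0.5]
 [-2.9 -1. ]
 [-0.3 -0.1]]
strip FL [ 0.607 -0.06   0.039] [[ 60.1 113.8]]
NL [ 0.569 -0.051  0.039] [[ 20.8 115. ]]
NR [ 0.54  -0.198  0.039] [[ 20.5 -34.7]]
FR [ 0.578 -0.206  0.039] [[ 59.6 -35.4]]
holeM [ 0.487 -0.153  0.045] [[-39.9  -0.5]]
plate L [ 0.45  -0.084  0.045] [[-89.5  60. ]]
plate R [ 0.427 -0.204  0.045] [[-89.6 -62.4]]
tab edge L [ 0.427 -0.112  0.062] [[-106.7   28.7]]
tab R [ 0.415 -0.172  0.062] [[-107.5  -32.9]]
pencil a [ 0.355 -0.232  0.01 ] [[-155. -103.]]
pencil b [ 0.337 -0.371  0.01 ] [[-146. -242.]]
tape [ 0.432 -0.314  0.01 ] [[ -63. -168.]]
meas [ 0.531 -0.331  0.01 ] [[  37. -166.]]
tmA [ 0.516 -0.293  0.01 ] [[  14. -132.]]
tableedge [0.525 0.057 0.01 ] [[-43. 213.]]
tedge2 [ 0.284 -0.075  0.01 ] [[-254.   37.]]
```

Request:
servo_tool(
  increments=[0.11,0.105,-0.12,-0.2,0.22,0.21,-0.24,-0.4,0.33,0.315,-0.36,-0.6,0.44,0.42,-0.48,-0.8,0.552,0.524,-0.6,-1.0],
)

```text
time_s: 1.8
tool_pos: [0.5936, -0.0227, 0.1996]
tool_rot: [0.0, 0.997, -0.073, -0.0]
ft_force: [0.4, -0.9, 1.8]
grip_width: -0.0002
grasp_force: 0.0
```

Request:
servo_tool(
  increments=[0,0,-0.15,-0.1,0,0,-0.3,-0.1,0,0,-0.45,-0.1,0,0,-0.6,-0.1,0,0,-0.7,-0.1],
)

```text
time_s: 2.3
tool_pos: [0.5906, -0.0235, 0.0226]
tool_rot: [0.0, 0.995, -0.097, -0.003]
ft_force: [-0.1, -0.6, -0.4]
grip_width: -0.0002
grasp_force: 0.0
```

```bash
cat > st.py <<'E'
from m import *
from cell import r
s=r.get_state(); t=s["tool_pos"]; q=s["tool_rot"]
R=np.array([[np.cos(p[2]),np.sin(p[2])],[-np.sin(p[2]),np.cos(p[2])]])
print("t",round(s["time_s"],2),"jig mm",(inv(t)*1000).round(1),"z",round(t[2]*1000,1),"yaw-jig",round(np.degrees(2*np.arctan2(q[2],q[1])-p[2]),2),"F jig",(R@s["ft_force"][:2]).round(1),s["ft_force"][2].round(1),"M",s["moment"].round(2))
print("unit jig +x per mm",(R.T@[1,0]/250).round(5),"+y",(R.T@[0,1]/250).round(5))
E
python3 st.py
```

```text
jig [ 0.5264 -0.1602 -0.1905] -10.916677174997034
[[ 1.8  1.5]
 [ 0.1  1. ]
 [ 2.2 -1. ]
 [-0.9 -0.5]
 [-2.9 -1. ]
 [-0.3 -0.1]]
t 2.3 jig mm [[ 37.1 146.4]] z 22.6 yaw-jig -0.19 F jig [ 0.1 -0.6] -0.4 M [ 0.03  0.03 -0.01]
unit jig +x per mm [ 0.00393 -0.00076] +y [0.00076 0.00393]
```

Request:
servo_tool(
  increments=[0.007,-0.026,0,0,0.003,-0.05,0,0,-0.002,-0.074,0,0,-0.006,-0.097,0,0,-0.011,-0.12,0,0],
)

```text
time_s: 2.8
tool_pos: [0.5919, -0.0532, 0.0282]
tool_rot: [0.0, 0.995, -0.096, 0.002]
ft_force: [0.7, 0.3, 0.4]
grip_width: 0.0001
grasp_force: 0.3
```

Request:
servo_tool(
  increments=[-0.003,-0.016,0,0,-0.006,-0.031,0,0,-0.009,-0.047,0,0,-0.012,-0.063,0,0,-0.015,-0.079,0,0],
)

```text
time_s: 3.3
tool_pos: [0.5866, -0.0721, 0.0261]
tool_rot: [-0.0, 0.995, -0.096, -0.0]
ft_force: [0.2, 0.4, -0.5]
grip_width: -0.0002
grasp_force: 0.1
```

```bash
python3 st.py|tail -2; python3 - <<'E'
from h import *
snap("c")
A=cv2.imread("pics/c_wrist.png"); B=cv2.resize(cv2.imread("pics/c_scene.png")[150:260,260:400],None,fx=2.5,fy=2.5)
cv2.imwrite("pics/c3.png",A)
E
```

```text
t 3.3 jig mm [[42.4 97.9]] z 26.1 yaw-jig -0.08 F jig [0.1 0.4] -0.5 M [-0.02 -0.04 -0.  ]
unit jig +x per mm [ 0.00393 -0.00076] +y [0.00076 0.00393]
```

View pics/c3.png

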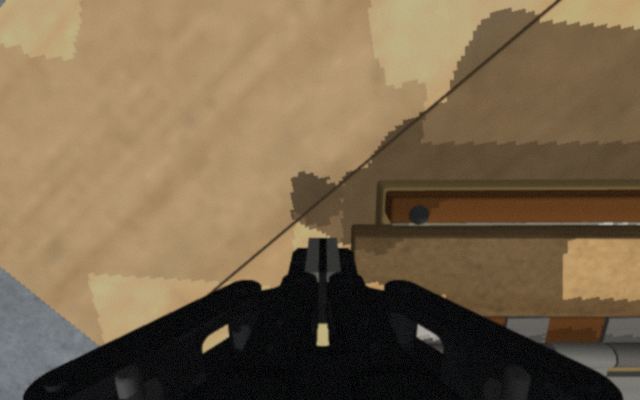

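The strip's end is at column 352, right against the fingers, so it is sliding. I'll keep pushing slowly until it meets the stop.

Request:
servo_tool(
  increments=[-0.003,-0.008,0,0,-0.005,-0.016,0,0,-0.008,-0.024,0,0,-0.01,-0.032,0,0,-0.012,-0.04,0,0],
)

```text
time_s: 3.95
tool_pos: [0.5838, -0.0809, 0.0262]
tool_rot: [-0.001, 0.995, -0.096, -0.0]
ft_force: [0.9, 7.5, 0.7]
grip_width: 0.0001
grasp_force: 3.8
```

```bash
python3 st.py|tail -2; python3 - <<'E'
from m import *
d=load("c","wrist"); print(inv(onz(d,(352,240),.039))*1000, inv(onz(d,(386,185),.036))*1000)
E
```

```text
t 3.95 jig mm [[41.3 88.7]] z 26.2 yaw-jig -0.14 F jig [-0.5  7.5] 0.7 M [ 1.17 -0.2   0.  ]
unit jig +x per mm [ 0.00393 -0.00076] +y [0.00076 0.00393]
jig [ 0.5264 -0.1602 -0.1905] -10.916677174997034
[[ 1.8  1.5]
 [ 0.1  1. ]
 [ 2.2 -1. ]
 [-0.9 -0.5]
 [-2.9 -1. ]
 [-0.3 -0.1]]
[[56.89615788 84.49261968]] [[80.94078486 70.17985213]]
```

Request:
servo_tool(
  increments=[0,0,0,0,0.006,0.032,0,0,0.012,0.063,0,0,0.012,0.063,0.2,0,0.012,0.063,0.4,0],
)

```text
time_s: 4.45
tool_pos: [0.5847, -0.0651, 0.1246]
tool_rot: [-0.0, 0.995, -0.095, -0.003]
ft_force: [1.8, 0.0, 1.5]
grip_width: 0.0
grasp_force: 0.0
```

Request:
servo_tool(
  increments=[-0.1,-0.05,0.1,0,-0.27,-0.1,0.15,0,-0.44,-0.16,0.15,0,-0.62,-0.22,0.15,0,-0.81,-0.272,0.15,0],
)

```text
time_s: 4.95
tool_pos: [0.3831, -0.1346, 0.1642]
tool_rot: [0.001, 0.995, -0.095, 0.0]
ft_force: [-0.4, -1.0, 1.2]
grip_width: -0.0
grasp_force: 0.0
```

```bash
python3 st.py|tail -2; python3 - <<'E'
from h import *
snap("d")
A=cv2.imread("pics/d_wrist.png"); B=cv2.resize(cv2.imread("pics/d_scene.png")[150:260,240:380],None,fx=2.8,fy=2.8,interpolation=2);C=cv2.resize(cv2.imread("pics/d_side.png")[150:260,260:400],None,fx=2.8,fy=2.8,interpolation=2)
o=np.zeros((590,784,3),np.uint8);o[:280,:448-56]=cv2.resize(A,(392,280));o[282:590,:392]=B;o[282:590,392:784]=C
cv2.imwrite("pics/c4.png",o)
E
```

```text
t 4.95 jig mm [[-145.6   -2. ]] z 164.2 yaw-jig -0.01 F jig [-0.2 -1.1] 1.2 M [-0.03 -0.    0.01]
unit jig +x per mm [ 0.00393 -0.00076] +y [0.00076 0.00393]
```

View pics/c4.png

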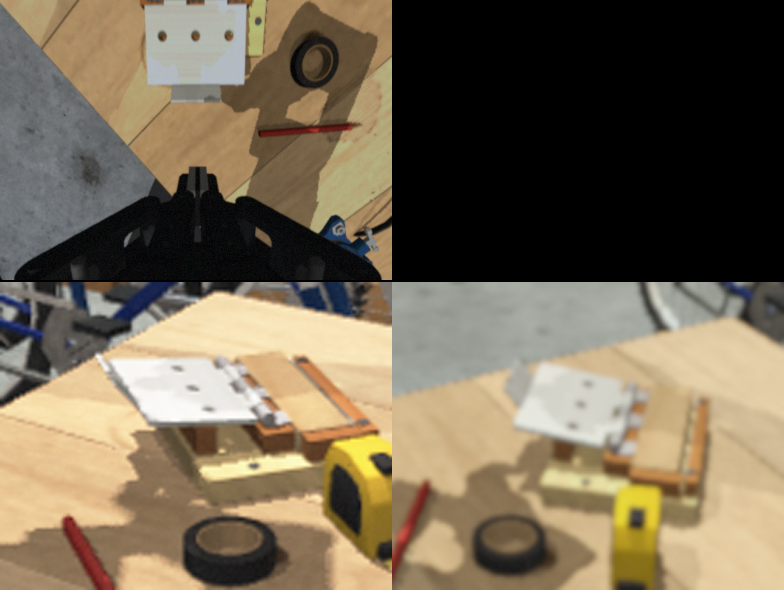

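```bash
python3 - <<'E' | tail -8
from m import *
from scipy.optimize import brentq
def pts(th,a,b): # a dist from hinge, b normal offset (up at th=0) rel hinge
    x=-(a*np.cos(th)-b*np.sin(th)); z=.043+a*np.sin(th)+b*np.cos(th)
    return np.r_[T(p,np.array([[x,0.]]))[0],z]
for t in ("b","d"):
  d=load(t,"wrist")
  A=cv2.imread(f"pics/{t}_wrist.png").astype(int)
  if t=="d":
    g=A[:,320].sum(1); dg=np.diff(g); 
    print([(i,dg[i]) for i in range(90,190) if abs(dg[i])>70])
  for th in (0,.1,.2,.35):
    print(t,th,[proj(d,pts(th,a,b))[0].round(1).tolist() for a,b in ((.108,.019),(.09,.002),(.04,.002))])
E
```

```text
b 0.1 [[306.0, 186.9], [312.8, 174.6], [332.4, 144.3]]
b 0.2 [[307.0, 186.5], [313.2, 174.8], [332.8, 144.1]]
b 0.35 [[309.5, 184.5], [314.6, 174.2], [333.7, 143.3]]
[]
d 0 [[320.0, 147.6], [320.0, 122.4], [319.5, 54.0]]
d 0.1 [[319.8, 145.8], [319.9, 121.9], [319.4, 52.5]]
d 0.2 [[319.7, 142.3], [319.8, 120.2], [319.4, 50.3]]
d 0.35 [[319.4, 133.1], [319.6, 114.8], [319.3, 45.9]]
```

Request:
servo_tool(
  increments=[0.02,0,-0.13,0,0.041,0,-0.26,0,0.041,0,-0.38,0,0.041,0,-0.48,0,0.041,0,-0.53,0],
)

```text
time_s: 5.6
tool_pos: [0.3948, -0.1333, 0.0293]
tool_rot: [-0.0, 0.995, -0.095, -0.001]
ft_force: [0.1, -0.4, -1.1]
grip_width: 0.0001
grasp_force: 0.0
```

Request:
servo_tool(
  increments=[0.02,-0.004,0,0,0.035,-0.007,0,0,0.047,-0.009,0,0,0.059,-0.011,0,0,0.067,-0.013,0,0],
)

```text
time_s: 6.1
tool_pos: [0.4083, -0.1367, 0.0311]
tool_rot: [-0.0, 0.995, -0.095, -0.004]
ft_force: [-12.0, -0.7, 3.7]
grip_width: 0.0
grasp_force: 0.0
```

```bash
python3 st.py|tail -2
```

```text
t 6.1 jig mm [[-120.4    0.7]] z 31.1 yaw-jig -0.01 F jig [-11.6  -2.9] 3.7 M [-0.18  1.61 -0.01]
unit jig +x per mm [ 0.00393 -0.00076] +y [0.00076 0.00393]
```

Request:
servo_tool(
  increments=[0.004,-0.001,0.02,0,0.012,-0.002,0.04,0,0.02,-0.004,0.06,0,0.031,-0.006,0.085,0,0.043,-0.008,0.112,0],
)

```text
time_s: 6.6
tool_pos: [0.4194, -0.1384, 0.0591]
tool_rot: [-0.001, 0.995, -0.096, -0.003]
ft_force: [-5.3, 0.4, 1.0]
grip_width: -0.0003
grasp_force: 0.0
```

```bash
python3 st.py|tail -2
```

```text
t 6.6 jig mm [[-109.2    1.2]] z 59.1 yaw-jig -0.07 F jig [-5.3 -0.6] 1.0 M [ 0.16  0.72 -0.02]
unit jig +x per mm [ 0.00393 -0.00076] +y [0.00076 0.00393]
```

Request:
servo_tool(
  increments=[0.024,-0.005,0.036,0,0.051,-0.01,0.072,0,0.079,-0.015,0.1,0,0.106,-0.02,0.124,0,0.134,-0.026,0.144,0],
)

```text
time_s: 7.1
tool_pos: [0.456, -0.146, 0.0962]
tool_rot: [0.0, 0.995, -0.096, -0.0]
ft_force: [-6.7, 2.5, 6.1]
grip_width: -0.0005
grasp_force: 3.7
```

```bash
python3 st.py|tail -2; python3 - <<'E'
from h import *
snap("e")
B=cv2.resize(cv2.imread("pics/e_scene.png")[110:260,240:380],None,fx=2.8,fy=2.8,interpolation=2);C=cv2.resize(cv2.imread("pics/e_side.png")[110:260,260:400],None,fx=2.8,fy=2.8,interpolation=2)
cv2.imwrite("pics/c5.png",np.hstack([B,C]))
E
```

```text
t 7.1 jig mm [[-71.9   0.6]] z 96.2 yaw-jig -0.08 F jig [-7.   1.2] 6.1 M [0.25 1.07 0.02]
unit jig +x per mm [ 0.00393 -0.00076] +y [0.00076 0.00393]
```

View pics/c5.png

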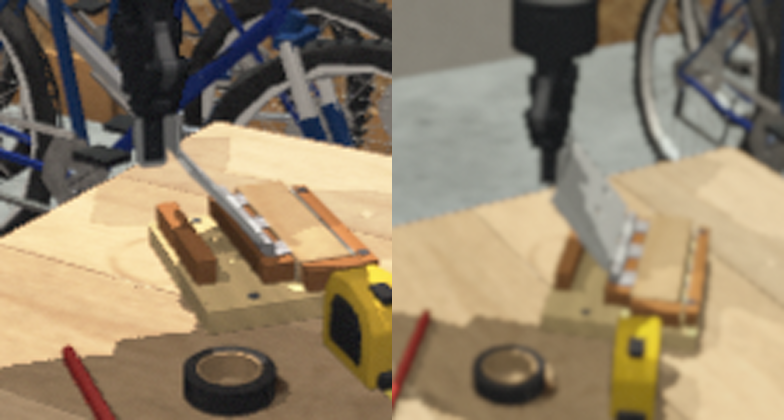

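The plate is at about 45° in both views, with its lip flush on the fingertip, and the strip and bystanders haven't moved. I'll keep pushing over.

Request:
servo_tool(
  increments=[0.031,-0.006,0.012,0,0.063,-0.012,0.024,0,0.094,-0.018,0.032,0,0.126,-0.024,0.04,0,0.157,-0.03,0.044,0],
)

```text
time_s: 7.75
tool_pos: [0.4962, -0.1538, 0.1066]
tool_rot: [0.0, 0.995, -0.096, 0.001]
ft_force: [-2.2, 0.6, 1.4]
grip_width: 0.0001
grasp_force: 0.8
```

```bash
python3 st.py|tail -2
```

```text
t 7.75 jig mm [[-30.9   0.5]] z 106.6 yaw-jig -0.09 F jig [-2.3  0.2] 1.4 M [ 0.06  0.22 -0.03]
unit jig +x per mm [ 0.00393 -0.00076] +y [0.00076 0.00393]
```

Request:
servo_tool(
  increments=[0.039,-0.008,0,0,0.079,-0.015,0,0,0.118,-0.023,0,0,0.157,-0.03,-0.012,0,0.197,-0.038,-0.028,0],
)

```text
time_s: 8.25
tool_pos: [0.5451, -0.1631, 0.0991]
tool_rot: [0.0, 0.995, -0.096, 0.0]
ft_force: [-1.7, 1.4, -0.4]
grip_width: -0.0001
grasp_force: 0.7
```

```bash
python3 st.py|tail -2
```

```text
t 8.25 jig mm [[18.9  0.7]] z 99.1 yaw-jig -0.09 F jig [-1.9  1. ] -0.4 M [0.05 0.2  0.02]
unit jig +x per mm [ 0.00393 -0.00076] +y [0.00076 0.00393]
```

Request:
servo_tool(
  increments=[0.039,-0.008,-0.026,0,0.071,-0.014,-0.056,0,0.096,-0.019,-0.09,0,0.116,-0.022,-0.132,0,0.13,-0.025,-0.174,0],
)

```text
time_s: 8.75
tool_pos: [0.5774, -0.1694, 0.055]
tool_rot: [0.0, 0.995, -0.096, 0.001]
ft_force: [-0.5, -0.2, 0.9]
grip_width: 0.0
grasp_force: 0.6
```

```bash
python3 st.py|tail -2
```

```text
t 8.75 jig mm [[51.8  0.6]] z 55.0 yaw-jig -0.09 F jig [-0.4 -0.3] 0.9 M [-0.04  0.07  0.  ]
unit jig +x per mm [ 0.00393 -0.00076] +y [0.00076 0.00393]
```

Request:
servo_tool(
  increments=[0.01,-0.002,-0.012,0,0.016,-0.003,-0.024,0,0.016,-0.003,-0.035,0,0.016,-0.003,-0.043,0,0.016,-0.003,-0.05,0],
)

```text
time_s: 9.25
tool_pos: [0.5806, -0.1699, 0.0449]
tool_rot: [-0.0, 0.995, -0.096, -0.0]
ft_force: [-5.8, 2.8, 14.9]
grip_width: -0.0
grasp_force: 8.0
```

```bash
python3 st.py|tail -2
```

```text
t 9.25 jig mm [[55.   0.7]] z 44.9 yaw-jig -0.09 F jig [-6.2  1.7] 14.9 M [0.45 1.   0.03]
unit jig +x per mm [ 0.00393 -0.00076] +y [0.00076 0.00393]
```

The tip is at z 45 with 15 N, so the plate is on its stop. I'll hold briefly, rise and check.

Request:
servo_tool(
  increments=[0,0,-0.01,0,0,0,-0.01,0,0,0,0.1,0,0,0,0.28,0,0,0,0.46,0],
)

```text
time_s: 9.75
tool_pos: [0.5796, -0.1696, 0.1589]
tool_rot: [-0.0, 0.995, -0.096, -0.001]
ft_force: [0.6, -0.6, 0.6]
grip_width: -0.0001
grasp_force: 0.0
```

Request:
servo_tool(
  increments=[-0.1,0.02,0.1,0,-0.2,0.04,0.2,0,-0.3,0.06,0.3,0,-0.4,0.08,0.3,0,-0.4,0.08,0.3,0],
)

```text
time_s: 10.25
tool_pos: [0.4786, -0.1493, 0.2344]
tool_rot: [0.0, 0.995, -0.096, 0.0]
ft_force: [-0.3, 0.7, -0.6]
grip_width: 0.0001
grasp_force: 0.0
```

```bash
python3 st.py|tail -2; python3 - <<'E'
from h import *
snap("f")
A=cv2.imread("pics/f_wrist.png")
B=cv2.resize(cv2.imread("pics/f_scene.png")[150:260,260:400],None,fx=2.28,fy=2.28,interpolation=2);C=cv2.resize(cv2.imread("pics/f_side.png")[150:260,260:400],None,fx=2.28,fy=2.28,interpolation=2)
o=np.zeros((600,640,3),np.uint8);o[:350]=A[:350];o[350:350+B.shape[0],:B.shape[1]]=B[:250];o[350:350+C.shape[0],320:320+C.shape[1]]=C[:250]
cv2.imwrite("pics/c6.png",o)
E
```

```text
t 10.25 jig mm [[-49.    1.6]] z 234.4 yaw-jig -0.12 F jig [-0.4  0.6] -0.6 M [-0.    0.    0.05]
unit jig +x per mm [ 0.00393 -0.00076] +y [0.00076 0.00393]
```

View pics/c6.png

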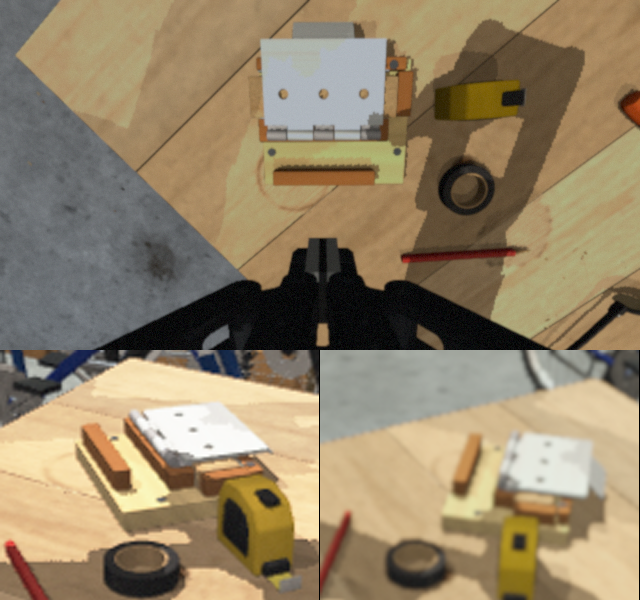

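The plate lies flat over the strip, whose left end shows at about (249,97). One measurement of the strip's end before I hand in.

```bash
python3 - <<'E' | tail -4
from m import *
d=load("f","wrist"); A=np.array(d["pixels"]).astype(int)
for v in (90,100,110): 
    print(v,[(u,A[v,u].tolist()) for u in range(244,256,2)] if v==100 else "",(inv(onz(d,(249,v),.039))*1000).round(1),"stop",(inv(onz(d,(398,v),.038))*1000).round(1))
print(A[100,384:402].tolist())
E
```

```text
90  [[44.3 75.1]] stop [[ 44.1 -75.2]]
100 [(244, [169, 139, 97]), (246, [171, 138, 99]), (248, [169, 137, 99]), (250, [154, 122, 80]), (252, [148, 119, 78]), (254, [155, 121, 80])] [[34.7 75.7]] stop [[ 34.4 -75.8]]
110  [[25.  76.3]] stop [[ 24.6 -76.4]]
[[137, 120, 103], [158, 128, 85], [164, 133, 89], [163, 131, 88], [165, 131, 88], [163, 131, 87], [167, 133, 87], [163, 132, 86], [165, 132, 88], [165, 134, 89], [162, 129, 86], [161, 128, 86], [151, 116, 79], [129, 90, 54], [134, 86, 46], [140, 87, 40], [143, 88, 45], [146, 94, 48]]
```

The strip's left end is at jig y +75 and its right end meets the stop with no gap, so it is home. Handing in.

```bash
python3 -c "
from cell import r
print(r.job_done())"
```

```text
the job is handed in; nothing more can be done
None
```

The job is handed in: the strip is home against the end stop, the template is turned over and pressed flat, and the last pictures show the things beside the jig where they were; the hand-in gave no verdict.

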